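# Gauge the candle blocks and shelve the good one

## Robot

A 7-joint arm with a two-finger parallel gripper is mounted at the origin on the work surface. World frame = base frame: x ahead of the robot, y to its left, z up, the work surface at z = 0. Lengths are in m, angles in rad, forces in N, time in s.
With the tool pointing down it reaches from about 0.35 to 0.9 m from the base axis. Payload 8.1 kg.
Tool frame: the origin (TCP) lies on the mounting face of the last link; the fingertips stand 178 mm ahead of it and the grasp point (between the pads) lies 159 mm ahead of it (r.tips_ahead is the distance from the TCP to the fingertips, in m); x points along the fingers, y is the direction in which the jaws open and shut, and the axes are right-handed (so a half turn about x gives the same grasp; the last joint's range is limited). The gripper opens to 92 mm and grips with 3 to 60 N. Pads are 19 mm wide; open, the fingers measure 130 mm over their backs; the gripper's body (75 mm by 190 mm) begins 47 mm behind the grasp point.
Start: joints at [1.177, 0.434, 0.025, 1.573, -0.012, 1.134, -0.075], TCP at [0.179, -0.599, 0.405] pointing down, gripper open.
Joint ranges: [-2.62, 2.62], [-0.44, 2.09], [-1.27, 1.32], [0.08, 2.57], [-1.32, 4.46], [0.12, 2], [-2.74, 2.74]. Speed limits (rad/s): [2.22, 2.22, 3.01, 3.01, 3.14, 3.14, 3.14].

## Interface

Orientations are given as a unit quaternion [x, y, z, w].
In Python, from rig import r, viewer, ticket gives the robot as it stands. The module is installed in compiled form; this text tells all that it offers.
- The arm moves only by the tool apply_moves, never from a script. Its argument "commands" is a list that holds one entry, the list of rows, each a list of 7 numbers: the shift along the tool's x, y, z in cm, then the turn, a rotation vector about the tool's x, y, z in degrees, then the closure, from 0 (fully open) to 1 (shut). In form: [[[dx, dy, dz, rx, ry, rz, grip], ...]]. A call has 1 to 12 rows; each row shifts and turns the commanded pose from where the row before left it, along the tool's axes as they then stand; what a row does not reach is not made up. A row lasts 1/10 s, in which the tool goes at most 50 mm and 8.59 degrees, less where a joint would pass 70% of its speed; a pose out of reach is approached as far as the arm can. A call with a gripper value outside its range is refused whole. The fingers move at their own pace and stop on an object; "grip_force" is the grip in N (left out, the last holds). Time passes only in rows, so rows that do not move let the fingers close. It gives the time, the measured TCP pose, the force and the opening at its end, in the units of the state.
- r.read_state(): the state, without advancing time (a new reading comes with each control period).
- viewer.capture(name): name is "scene" or "top" or "wrist"; returns a dict with "pixels" (420x560x3 uint8, red, green, blue), "intrinsics" (3x3 intrinsics, pixels), "extrinsics" (4x4, takes a point from world to camera coordinates); the wrist camera has in their place "hand_eye" (4x4, takes a point from camera to tool coordinates, whose origin is the TCP and whose axes are the tool frame's). Camera axes: x right, y up, looking along -z (the intrinsics and any distortion apply to the point x, -y, -z); pixel columns grow to the right and rows downward; lengths in m; the calibration is good to about 2 mm. A picture is of the moment at which its call begins: read the wrist's pose just before it. There is no depth.
- ticket.finish_job(): hands the job in, once; it reports no verdict.
The state is a dict: "time": time; "joints": joint angles; "joint_vel": joint speeds; "joint_efforts": joint torques, N m; "tool_pos": TCP position; "orientation": TCP orientation; "ft_force": force on the tool from outside, world axes, zero at the start; "torque": the same for the moment, N m; "width": opening from 0.0 (shut) to 1.0 (fully open).
Only numpy, scipy, OpenCV 4.12 (cv2) and the standard library are available. Lean on these libraries where they do the work, as an engineer would, in place of code of your own. Each camera call takes 0.05 s, during which the arm holds its last target. There are 200 camera calls.

## Task

One of the two candle blocks in the wooden trough has too tight a hole. Try them with the plug gauge, without forcing it, until you have seen it go all the way down into one; put the gauge back upright in its stand and stand that good block squarely in the green finishing bay (the trough and the bay leave room for fingers on different sides, so set the block down on the cork pad and take it again the other way). Leave the other block in its place, tip no block over, and leave everything else on the bench where it is.

Things in the scene. Friction and masses are not known exactly. Their poses are not given: they have to be found in the camera images.
- gauge: Plug gauge, upright, 125 mm long, 0.16 kg, round all along: steel pin 24 mm in diameter and 45 mm long at the bottom (foot chamfered 1 mm), then a steel collar 40 mm wide and 5 mm thick, then a blue round handle 28 mm in diameter and 75 mm long. Origin: centre of the pin's lower end; z along the gauge towards the handle's top (collar at 45 to 50 mm, handle from 50 to 125 mm). At the start it hangs in the stand by its collar.
- gauge_tip (a point): Centre of the lower end of the gauge's pin (the gauge's origin).
- stand: Fixed pale wooden block, 70 x 70 x 60 mm tall, with a round well 32 mm wide and 52 mm deep in the middle of its top that takes the gauge's pin loosely: the gauge's collar rests on the block's top. Origin: centre of the underside.
- block_a: One of two like-looking candle blocks: dark wood with thin brass inlay, 40 mm (its x) by 60 mm (its y, the long side) by 70 mm tall, 0.3 kg. A round blind candle hole, 55 mm deep, in the middle of its top; in one of the two blocks it is 26.4 mm wide (right), in the other 21 mm (too tight): find out which with the gauge. Stands upright in the trough, its 60 mm side along the trough, in either of two places. Origin: centre of the underside; z up.
- block_b: One of two like-looking candle blocks: dark wood with thin brass inlay, 40 mm (its x) by 60 mm (its y, the long side) by 70 mm tall, 0.3 kg. A round blind candle hole, 55 mm deep, in the middle of its top; in one of the two blocks it is 26.4 mm wide (right), in the other 21 mm (too tight): find out which with the gauge. Stands upright in the trough, its 60 mm side along the trough, in either of two places. Origin: centre of the underside; z up.
- block_a_mouth (a point): Centre of the hole's mouth on top of block_a (70 mm over its origin).
- block_b_mouth (a point): Centre of the hole's mouth on top of block_b (70 mm over its origin).
- trough: Fixed wooden trough, 66 mm wide (its x) and 300 mm long (its y), open at the ends and on top: floor 8 mm thick, two cheeks 9 mm thick, 48 mm apart, up to 78 mm over the bench, level with the blocks' tops. The two blocks stand in it 70 mm either side of its middle, 4 mm from each cheek, so a finger fits only at their ends (gripping across the 60 mm). Origin: centre of the underside.
- bay: Fixed green finishing bay for one block: floor 8 mm thick, two end walls 10 mm thick and 70 mm tall over the floor at its +y and -y ends, 72 mm apart; at its +x and -x sides only low lips, 10 mm tall over the floor (18 mm over the bench) and 10 mm thick, 52 mm apart. A block fits only with its 60 mm side from wall to wall, and fingers only over the lips (gripping across the 40 mm). Overall 72 mm (x) by 92 mm (y). Origin: centre of the underside.
- bay_floor (a point): Centre of the bay's inner floor, 8 mm over the bench; its axes are the bay's.
- pad: Fixed cork pad, 120 x 120 x 4 mm, lying clear on the bench between the robot and the trough: a free place where a block can be set down. Origin: centre of the underside.
- pliers: Red-handled pliers lying on the bench, about 150 mm long. Bystander. Origin near the joint, on the underside.
- dish: White bowl, 90 mm wide, 35 mm tall, beyond the task's things. Bystander. Origin: centre of the underside.
- polish: Amber jar, 52 mm wide, 100 mm tall, beyond the bay. Bystander. Origin: centre of the underside.
- brush: Bench brush lying beyond the trough. Bystander. Origin: its middle, underside.
- hammer: Hammer lying at the left. Bystander. Origin: its middle, underside.
- anvil: Square steel bench block, 80 x 80 x 22 mm, 0.9 kg, lying at the right near the gauge stand. Bystander. Origin: centre of the underside.
- wax: Green wax cylinder, 44 mm wide, 45 mm tall, near left. Bystander. Origin: centre of the underside.
There are look-alikes about, which are no part of the job. There is more than one size of the bay; the one meant has the size given above.

How it is judged:
On the way, in this order (a step that is already met when the one before it is completed fails the run):
1. the gauge's pin is all the way down (within 7 mm) in the hole of the block that it fits, gauge upright (z of gauge_tip in the frame of block_b below 0.032 m and horizontal distance between gauge_tip and block_b_mouth below 0.006 m and angle between gauge's own z axis and vertical below 0.12 rad), for 0.2 s.
2. the good block, out of the trough, stands upright and released on the cork pad (horizontal distance between block_b and pad below 0.06 m and z of block_b in the frame of pad below 0.008 m and angle between block_b's own z axis and vertical below 0.06 rad and contact force between block_b and the fingers below 0.1 N), for 0.1 s.
At the end, for the whole second after the job is handed in: Good block down on the bay floor (4 mm), upright, centred within 7 mm (lips) and 8 mm (walls), long side wall to wall (0.25 rad). Gauge upright in its stand, collar down within 5 mm, centred within 8 mm. Other block upright, within 30 mm of its start. All at rest (x of block_b in the frame of bay_floor between -0.007 and 0.007 m and y of block_b in the frame of bay_floor between -0.008 and 0.008 m and z of block_b in the frame of bay_floor below 0.004 m and angle between each of block_b, block_a's own z axis and vertical below 0.06 rad and angle between the y axis of block_b and the y axis of bay, either way round below 0.25 rad and linear speed of each of block_b, gauge below 0.02 m/s and horizontal distance between gauge and stand below 0.008 m and angle between gauge's own z axis and vertical below 0.08 rad and z of gauge_tip in the frame of stand below 0.02 m and distance of block_a from where it was at the start of the episode below 0.03 m); the robot touches nothing.
It fails at once if the gauge is forced against a block (over 60 N) (contact force between gauge and block_a above 60 N or contact force between gauge and block_b above 60 N).
It fails at once if a block is tipped over (0.7 rad) (angle between any of block_a, block_b's own z axis and vertical above 0.7 rad).
It fails at once if a bystander is moved by more than 30 mm (distance of any of pliers, dish, polish, brush, hammer, anvil, wax from where it was at the start of the episode above 0.03 m).
It also fails if it takes over 72 s, if anything falls off the work surface, if the arm or the gripper's body presses on something with over 40 N, if the wrist force passes 120 N, or if a joint passes its speed limit or range.

## Working session

There is one attempt and no reset: what is moved stays moved. The work goes in short steps, Python scripts to look and compute and a tool call to move; the robot and the scene stay as the last step left them, time stands still between calls to the robot, and variables do not carry over. Pictures are saved under pics/ and viewed, about 8 in all and at most 12, crops included, and the job is handed in when it is done.

Besides the shell and the picture viewer there is one more tool, called after "Emit:" by a JSON object that holds its "op" and its "data", one argument or row to a line. apply_moves: Moves the arm, as the interface text tells. Its arguments: {"type":"object","properties":{"commands":{"type":"array","items":{"type":"array","items":{"type":"array","items":{"type":"number"}}}},"grip_force":{"type":"number"}},"required":["commands"]}

```bash
mkdir -p pics
cat > h.py <<'E'
import numpy as np, cv2
from rig import r, viewer, ticket
from scipy.spatial.transform import Rotation as R
def cap(name,fn=None):
    s=r.read_state(); c=viewer.capture(name)
    if name=="wrist":
        T=np.eye(4);T[:3,:3]=R.from_quat(s["orientation"]).as_matrix();T[:3,3]=s["tool_pos"]
        c["c2w"]=T@np.array(c["hand_eye"])
    else: c["c2w"]=np.linalg.inv(np.array(c["extrinsics"]))
    if fn: cv2.imwrite("pics/"+fn,c["pixels"][:,:,::-1])
    return c
def ray(c,u,v,z):
    K=np.array(c["intrinsics"]);d=c.get("distortion")
    p=np.linalg.inv(K)@[u,v,1.]
    M=c["c2w"];d=M[:3,:3]@[p[0],-p[1],-p[2]];o=M[:3,3]
    return o+d*(z-o[2])/d[2]
def proj(c,P):
    q=np.linalg.inv(c["c2w"])@np.append(P,1); q=np.array(c["intrinsics"])@[q[0],-q[1],-q[2]]
    return q[:2]/q[2]
E
python3 - <<'E'
from h import *
a=cap("scene","scene.png");b=cap("top","top.png")
print([k for k in a],a["intrinsics"],b["intrinsics"],a["c2w"][:3,3],b["c2w"][:3])
s=r.read_state();print(s); print(r.tips_ahead)
E
```

```text
['pixels', 'intrinsics', 'extrinsics', 'c2w'] [[479.16003522   0.         287.10653559]
 [  0.         479.16003522 204.55003183]
 [  0.           0.           1.        ]] [[444.85207197   0.         277.0237775 ]
 [  0.         444.85207197 207.57680012]
 [  0.           0.           1.        ]] [ 1.20148632 -0.28015994  1.21950001] [[ 7.63812994e-02  9.72708504e-01 -2.19098296e-01  2.56688055e-01]
 [-9.97078599e-01  7.46039666e-02 -1.63864635e-02  2.35846309e-02]
 [ 4.06349515e-04  2.19709841e-01  9.75565180e-01  1.42167977e+00]]
{'time': 0.1, 'joints': array([ 1.17740737,  0.43516956,  0.02497128,  1.57397769, -0.01156251,
        1.13397177, -0.07514325]), 'joint_vel': array([ 0.00056765, -0.00071198,  0.00127085, -0.00241266,  0.00027327,
       -0.0018249 ,  0.00035358]), 'joint_efforts': array([ 4.59757081e-03, -6.69125748e+01,  9.89601351e-01, -3.15143287e+01,
       -6.02474366e-02,  3.75128200e-02,  3.40740530e-05]), 'tool_pos': array([ 0.17910566, -0.59858918,  0.40402414]), 'orientation': array([-0.69952448, -0.10288671,  0.69977681, -0.10194237]), 'ft_force': array([-0.7988598 ,  0.16074618, -0.06443877]), 'torque': array([-6.04147634e-05,  4.85004068e-02, -1.95999510e-03]), 'width': 0.9999849578199715}
0.178
```

View pics/top.png

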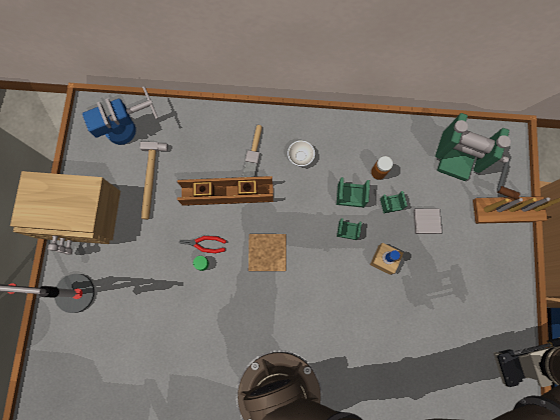

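View pics/scene.png

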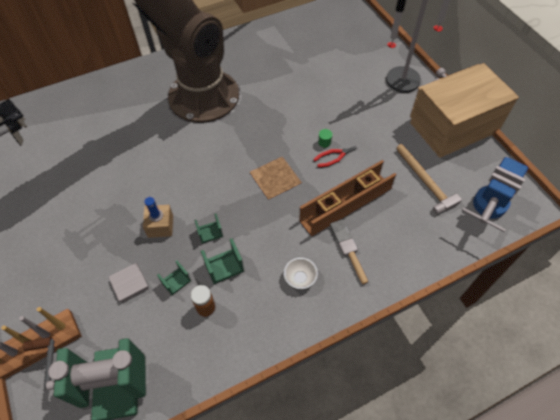

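The top view shows green bays at (352,192), (395,202) and (349,229), the gauge and stand at (388,258), the trough at (226,190) with its blocks at (203,188) and (247,187), and the pad at (267,252). The biggest bay, (352,192), looks right. I'll measure it to confirm.

Run:
```python
from h import *
c=cap("top");im=c["pixels"][:,:,::-1].copy();hsv=cv2.cvtColor(im,cv2.COLOR_BGR2HSV)
def blobs(m,n,z,amin=40):
    k,l,st,ce=cv2.connectedComponentsWithStats(m)
    for i in range(1,k):
        if st[i,4]>amin and 150<st[i,1]<300 and st[i,0]>150 and st[i,0]<450:
            pts=np.argwhere(l==i)[:,::-1].astype(np.float32)
            w=np.array([ray(c,*p,z)[:2] for p in pts],np.float32)
            (cx,cy),sz,an=cv2.minAreaRect(w)
            print(n,ce[i].round(),st[i,4],"c",round(cx,4),round(cy,4),np.round(sz,3),round(an,1))
blobs(cv2.inRange(hsv,(65,60,20),(95,255,160)),"green z0.04",0.04,80)
blobs(cv2.inRange(hsv,(105,120,60),(125,255,255)),"blue z.14",0.14,15)
blobs(cv2.inRange(hsv,(8,60,90),(22,180,255)),"wood z.06",0.06,80)
blobs(cv2.inRange(hsv,(5,80,30),(18,255,255)),"brown z.078",0.078,300)
crop=im[150:290,160:450];cv2.imwrite("pics/crop.png",cv2.resize(crop[15:110,160:260],None,fx=6,fy=6,interpolation=cv2.INTER_CUBIC))
```

```text
green z0.04 [353. 194.] 728 c 0.6365 -0.1919 [0.102 0.091] 88.5
green z0.04 [393. 202.] 395 c 0.6147 -0.3216 [0.06 0.08] 14.6
green z0.04 [349. 230.] 368 c 0.516 -0.1846 [0.07 0.06] 83.4
blue z.14 [392. 256.] 108 c 0.4281 -0.2974 [0.025 0.04 ] 28.1
wood z.06 [223. 188.] 1088 c 0.6148 0.216 [0.067 0.304] 6.7
wood z.06 [267. 252.] 1385 c 0.4212 0.0679 [0.111 0.114] 4.4
wood z.06 [385. 260.] 447 c 0.4295 -0.3002 [0.079 0.081] 67.7
brown z.078 [226. 191.] 2203 c 0.6009 0.2132 [0.084 0.298] 6.9
brown z.078 [267. 252.] 1372 c 0.4191 0.067 [0.109 0.112] 4.4
brown z.078 [385. 259.] 466 c 0.4269 -0.2956 [0.077 0.08 ] 68.9
```

View pics/crop.png

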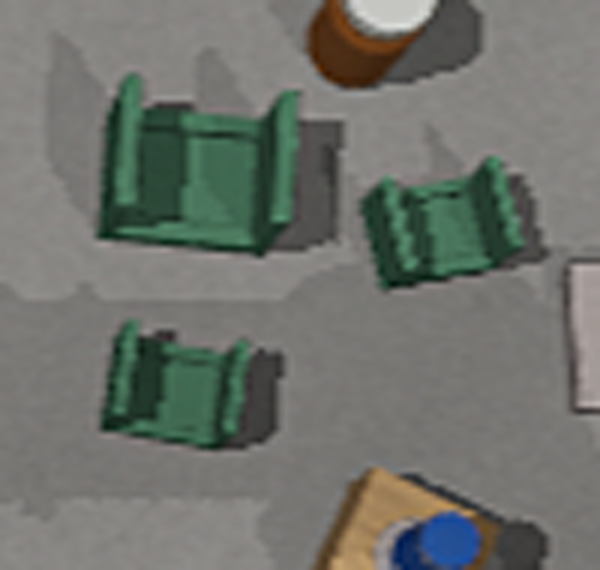

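The measured footprint of the bay at (352,192) is about 91 mm, which matches 72 x 92. The other two are about 60–70 mm, so they are the look-alikes. Next I'll work out the approach to the gauge.

```bash
cat >> h.py <<'E'
def goal(p,yaw,s=None):
    """p: grasp point, yaw deg: jaw (tool y) direction in world; prints turn (tool rotvec deg) then shift in turned tool axes (cm)"""
    s=s or r.read_state(); Rc=R.from_quat(s["orientation"]); best=None
    for k in (0,180):
        a=np.radians(yaw+k); y=np.array([np.cos(a),np.sin(a),0]); x=np.array([0,0,-1.]); z=np.cross(x,y)
        Rt=R.from_matrix(np.c_[x,y,z]); rv=(Rc.inv()*Rt)
        if best is None or rv.magnitude()<best[1].magnitude(): best=(Rt,rv)
    Rt,rv=best; tcp=np.array(p)+[0,0,.159]
    print("turn",np.degrees(rv.as_rotvec()).round(2),"shift",(100*Rt.inv().apply(tcp-s["tool_pos"])).round(2),"tool y,z",Rt.as_matrix()[:,1].round(2),Rt.as_matrix()[:,2].round(2),"j7",round(s["joints"][6],2))
E
python3 - <<'E'
from h import *
s=r.read_state();print(R.from_quat(s["orientation"]).as_matrix().round(3))
goal([.43,-.298,.26],96.8); goal([.43,-.298,.26],90)
E
```

```text
[[-0.     0.287 -0.958]
 [ 0.001 -0.958 -0.287]
 [-1.    -0.001  0.   ]]
turn [9.86 0.01 0.07] shift [ -1.49 -26.88 -28.47] tool y,z [ 0.12 -0.99  0.  ] [-0.99 -0.12  0.  ] j7 -0.08
turn [16.66  0.02  0.07] shift [ -1.49 -30.06 -25.09] tool y,z [-0. -1.  0.] [-1.  0.  0.] j7 -0.08
```

Emit:
{"op": "apply_moves", "data": {
  "commands": [
    [[0,0,0,4.93,0,0,0],[0,0,0,4.93,0,0,0],[-0.2,-3.4,-3.5,0,0,0,0],[-0.2,-3.4,-3.5,0,0,0,0],[-0.2,-3.4,-3.5,0,0,0,0],[-0.2,-3.4,-3.5,0,0,0,0],[-0.2,-3.4,-3.5,0,0,0,0],[-0.2,-3.4,-3.5,0,0,0,0],[-0.2,-3.4,-3.5,0,0,0,0],[-0.1,-3.1,-3.9,0,0,0,0],[0,0,0,0,0,0,0],[0,0,0,0,0,0,0]]
  ],
  "grip_force": 30
}}

```text
time: 1.35
tool_pos: [0.4301, -0.2969, 0.4195]
orientation: [-0.706, -0.043, 0.706, -0.043]
ft_force: [-1.3, -1.6, 0.9]
width: 0.999
```

Run:
```python
from h import *
print(r.read_state()["tool_pos"])
c=cap("wrist","w1.png");print(np.array(c["hand_eye"]).round(3)); goal([.43,-.298,.26],96.8)
im=cv2.cvtColor(c["pixels"],cv2.COLOR_RGB2HSV);m=cv2.inRange(im,(105,120,60),(125,255,255))
k,l,st,ce=cv2.connectedComponentsWithStats(m)
for i in range(1,k):
    if st[i,4]>50: print(st[i],ce[i],ray(c,*ce[i],.14))
```

```text
[ 0.43010902 -0.296921    0.41951525]
[[ 0.001  0.25  -0.968  0.02 ]
 [ 1.    -0.     0.001 -0.   ]
 [-0.    -0.968 -0.25  -0.066]
 [ 0.     0.     0.     1.   ]]
turn [ 0.02  0.05 -0.  ] shift [ 0.05 -0.01 -0.09] tool y,z [ 0.12 -0.99  0.  ] [-0.99 -0.12  0.  ] j7 -0.98
[276 182  23  13 166] [286.40361446 187.3253012 ] [ 0.446312   -0.29899229  0.14      ]
[274 192  28  29 633] [287.53080569 206.43917852] [ 0.42913578 -0.30219787  0.14      ]
```

View pics/w1.png

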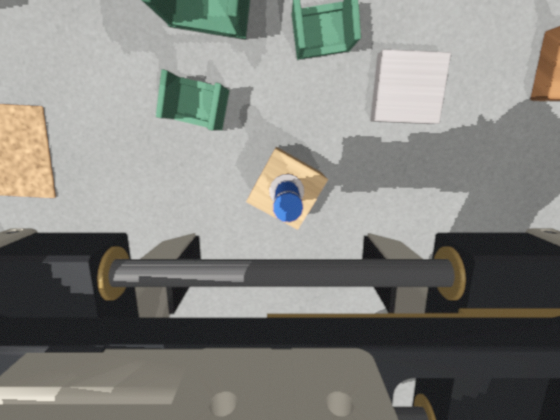

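The wrist image shows the gauge's cap as a full disc at (287.5,206.4), which puts it at world (0.4291,-0.3022). I'll descend and grasp it.

Emit:
{"op": "apply_moves", "data": {
  "commands": [
    [[0.05,0.51,0.16,0,0,0,0],[3,0,0,0,0,0,0],[3,0,0,0,0,0,0],[3,0,0,0,0,0,0],[3,0,0,0,0,0,0.2],[2,0,0,0,0,0,0.4],[1,0,0,0,0,0,0.5],[0,0,0,0,0,0,0.6],[0,0,0,0,0,0,1],[0,0,0,0,0,0,1],[0,0,0,0,0,0,1],[0,0,0,0,0,0,1]]
  ],
  "grip_force": 30
}}

```text
time: 2.6
tool_pos: [0.4285, -0.3034, 0.2699]
orientation: [0.706, 0.042, -0.706, 0.042]
ft_force: [0.5, 0.4, -0.1]
width: 0.355
```

Run:
```python
from h import *
s=r.read_state();print(s["tool_pos"],s["width"],s["ft_force"],s["torque"]); goal([.4291,-.3022,.11],96.8)
```

```text
[ 0.4285313  -0.30341985  0.26993915] 0.3545500911122868 [ 0.473126    0.44088627 -0.10506597] [ 0.01358202 -0.00246086  0.01771946]
turn [-0.   -0.06 -0.05] shift [ 0.09 -0.11 -0.07] tool y,z [ 0.12 -0.99  0.  ] [-0.99 -0.12  0.  ] j7 -1.0
```

Emit:
{"op": "apply_moves", "data": {
  "commands": [
    [[0.05,-0.1,-0.07,0,0,0,1],[0,0,0,0,0,0,1],[0,0,0,0,0,0,1],[0,0,0,0,0,0,1],[0,0,0,0,0,0,1]]
  ]
}}

```text
time: 3.1
tool_pos: [0.4289, -0.3029, 0.2695]
orientation: [0.706, 0.041, -0.706, 0.042]
ft_force: [-2.1, -1.2, 7.4]
width: 0.3
```

Run:
```python
from h import *
s=r.read_state();print(s["tool_pos"],s["width"],s["ft_force"],s["torque"]); goal([.4291,-.3022,.11],96.8)
```

```text
[ 0.42886036 -0.30286322  0.26953351] 0.30019282566042504 [-2.06255343 -1.17258225  7.40495349] [-0.25561957  0.59318373 -0.00521845]
turn [-0.03 -0.03 -0.08] shift [ 0.05 -0.06 -0.03] tool y,z [ 0.12 -0.99  0.  ] [-0.99 -0.12  0.  ] j7 -1.0
```

Gripped: the opening of 0.300 is about 28 mm. Now I'll lift and move to a spot short of the trough to look at the holes.

Emit:
{"op": "apply_moves", "data": {
  "commands": [
    [[-1,0,0,0,0,0,1],[-3,0,0,0,0,0,1],[-4.5,0,0,0,0,0,1],[-4.5,0,0,0,0,0,1],[-4,0,0,0,0,0,1],[-1,0,0,0,0,0,1]]
  ]
}}

```text
time: 3.7
tool_pos: [0.4296, -0.3022, 0.454]
orientation: [0.708, 0.041, -0.704, 0.043]
ft_force: [0.7, -0.4, -2.2]
width: 0.303
```

Emit:
{"op": "apply_moves", "data": {
  "commands": [
    [[0,-4.5,-1.4,0,0,0,1],[0,-4.5,-1.4,0,0,0,1],[0,-4.5,-1.4,0,0,0,1],[0,-4.5,-1.4,0,0,0,1],[0,-4.5,-1.5,0,0,0,1],[0,-4.5,-1.5,0,0,0,1],[0,-4.5,-1.5,0,0,0,1],[0,-4.5,-1.5,0,0,0,1],[0,-4.5,-1.5,0,0,0,1],[0,-4.5,-1.5,0,0,0,1],[0,-4.7,-1.5,0,0,0,1],[0,0,0,0,0,0,1]]
  ]
}}

```text
time: 4.9
tool_pos: [0.5286, 0.2179, 0.4481]
orientation: [-0.705, -0.047, 0.706, -0.044]
ft_force: [-0.2, -0.2, -1.4]
width: 0.302
```

Run:
```python
from h import *
s=r.read_state();print(s["tool_pos"],s["width"],s["ft_force"],s["torque"],s["joint_vel"].round(3)); goal([.53,.21,.29],96.8)
c=cap("wrist","w2.png");print(np.array(c["intrinsics"]))
```

```text
[0.52864681 0.21787843 0.4480722 ] 0.30189855975179847 [-0.15931513 -0.2491437  -1.39873164] [-0.00702563  0.09524137  0.01730543] [ 0.067 -0.037  0.07   0.056  0.015  0.014  0.082]
turn [0.56 0.07 0.27] shift [-0.09  0.8  -0.04] tool y,z [ 0.12 -0.99  0.  ] [-0.99 -0.12  0.  ] j7 -2.06
[[298.20974043   0.         281.07089745]
 [  0.         298.20974043 206.35744148]
 [  0.           0.           1.        ]]
```

View pics/w2.png

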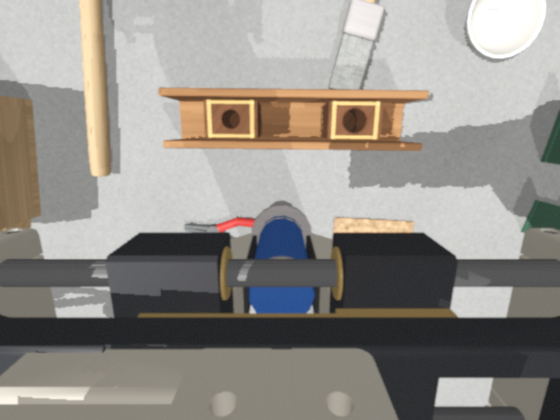

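The wrist view shows the holes at (230,118) in the left block and (354,120) in the right one. The right hole looks wider, about 25 px against 20 px, so I'll try that block first. Settling, then measuring properly.

Emit:
{"op": "apply_moves", "data": {
  "commands": [
    [[0,0.8,0,0.56,0.07,0.27,1],[0,0,0,0,0,0,1],[0,0,0,0,0,0,1]]
  ]
}}

```text
time: 5.25
tool_pos: [0.5311, 0.2005, 0.4488]
orientation: [0.707, 0.035, -0.706, 0.039]
ft_force: [0.6, 0.1, -1.5]
width: 0.301
```

```bash
cat >> h.py <<'E'
def blocks(c,z=.078,box=(60,180)):
    im=c["pixels"];hsv=cv2.cvtColor(im,cv2.COLOR_RGB2HSV)
    m=cv2.inRange(hsv,(17,60,120),(32,255,255)); m[:box[0]]=0;m[box[1]:]=0
    m=cv2.morphologyEx(m,cv2.MORPH_CLOSE,np.ones((3,3)))
    out=[]
    for q in cv2.findContours(m,cv2.RETR_EXTERNAL,cv2.CHAIN_APPROX_NONE)[0]:
        x,y,w,h=cv2.boundingRect(q)
        if w<30 or h<20 or w>2.2*h: continue
        P=np.array([ray(c,*p[0],z)[:2] for p in q],np.float32);mr=cv2.minAreaRect(P)
        mk=np.zeros(m.shape,np.uint8);cv2.drawContours(mk,[cv2.convexHull(q)],-1,255,-1)
        mk=cv2.erode(mk,np.ones((11,11)))
        g=hsv[:,:,2]; t,_=cv2.threshold(g[mk>0].reshape(-1,1),0,255,cv2.THRESH_OTSU)
        hm=((g<=t)&(mk>0)).astype(np.uint8); n,l,st,ce=cv2.connectedComponentsWithStats(hm)
        i=1+np.argmax(st[1:,4]) if n>1 else 0
        A=np.array([ray(c,*p,z) for p in np.argwhere(l==i)[:,::-1]])[:,:2]
        print("bbox",(x,y,w,h),"brass c",np.round(mr[0],4),np.round(mr[1],4),round(mr[2],1),"| hole px",ce[i].round(1),"world",A.mean(0).round(4),"mid",((A.max(0)+A.min(0))/2).round(4),"ext",(A.max(0)-A.min(0)).round(4))
E
python3 - <<'E'
from h import *
s=r.read_state();print(s["tool_pos"],s["joint_vel"].round(3))
c=cap("wrist","w3.png");blocks(c)
cv2.imwrite("pics/w3c.png",cv2.resize(c["pixels"][80:160,180:420,::-1],None,fx=3.3,fy=3.3,interpolation=cv2.INTER_CUBIC))
E
```

```text
[0.53112729 0.20045536 0.44875252] [-0.005  0.    -0.012 -0.007 -0.002 -0.004 -0.002]
bbox (185, 101, 50, 40) brass c [0.5976 0.287 ] [0.0424 0.0544] 6.1 | hole px [209.7 121.4] world [0.597  0.2871] mid [0.5968 0.2873] ext [0.0209 0.0194]
bbox (310, 100, 49, 40) brass c [0.6138 0.1479] [0.0425 0.0541] 7.1 | hole px [333.3 120. ] world [0.6132 0.1484] mid [0.6131 0.1483] ext [0.0265 0.0265]
bbox (63, 60, 32, 120) brass c [0.5803 0.4339] [0.1308 0.0255] 2.0 | hole px [ 82.6 123.5] world [0.5786 0.4296] mid [0.5811 0.4298] ext [0.1186 0.0089]
```

View pics/w3c.png

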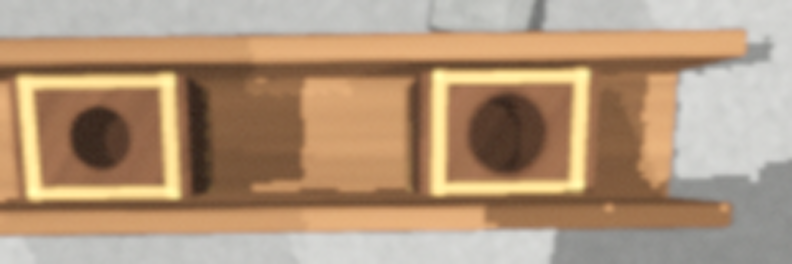

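The right hole measures 26.5 mm at (0.6131,0.1484), and the left one about 20 mm at (0.597,0.287). Next, over the right hole.

Run:
```python
from h import *
goal([.6131,.1484,.36-.159],96.6)
```

```text
turn [-0.5  -0.08 -0.3 ] shift [ 8.89  6.16 -7.55] tool y,z [ 0.11 -0.99  0.  ] [-0.99 -0.11 -0.  ] j7 -2.06
```

Emit:
{"op": "apply_moves", "data": {
  "commands": [
    [[0,1.2,-1.5,-0.5,-0.08,-0.3,1],[0,2.5,-3,0,0,0,1],[0,2.46,-3.05,0,0,0,1],[3,0,0,0,0,0,1],[3,0,0,0,0,0,1],[2,0,0,0,0,0,1],[0.89,0,0,0,0,0,1],[0,0,0,0,0,0,1],[0,0,0,0,0,0,1],[0,0,0,0,0,0,1]]
  ]
}}

```text
time: 6.3
tool_pos: [0.6134, 0.1501, 0.3614]
orientation: [0.707, 0.042, -0.705, 0.041]
ft_force: [0.2, 0.2, -1.1]
width: 0.299
```

Run:
```python
from h import *
s=r.read_state();print(s["tool_pos"],s["joint_vel"].round(3),s["ft_force"])
goal([.6131,.1484,.36-.159],96.6)
```

```text
[0.61341294 0.15013977 0.36138311] [-0.002  0.     0.002  0.005  0.    -0.002 -0.002] [ 0.1670232   0.21166426 -1.11045101]
turn [ 0.13 -0.13  0.05] shift [0.14 0.17 0.05] tool y,z [ 0.11 -0.99  0.  ] [-0.99 -0.11 -0.  ] j7 -1.94
```

Emit:
{"op": "apply_moves", "data": {
  "commands": [
    [[0.1,0.17,0.05,0.13,-0.13,0.05,1],[1,0,0,0,0,0,1],[1,0,0,0,0,0,1],[0.4,0,0,0,0,0,1],[0,0,0,0,0,0,1],[0.3,0,0,0,0,0,1],[0.2,0,0,0,0,0,1],[0,0,0,0,0,0,1],[0,0,0,0,0,0,1]]
  ]
}}

```text
time: 7.2
tool_pos: [0.613, 0.1482, 0.3302]
orientation: [-0.705, -0.041, 0.706, -0.041]
ft_force: [1.3, -0.1, -2.2]
width: 0.301
```

Run:
```python
from h import *
s=r.read_state();print(s["tool_pos"],s["tool_pos"][2]-.2545,s["ft_force"],s["torque"])
goal([.6131,.1484,.33-.159],96.6)
```

```text
[0.61296297 0.14815596 0.33016317] 0.07566317458157884 [ 1.27376485 -0.11171748 -2.15490047] [-0.11229068 -0.30213074  0.0051353 ]
turn [-0.    0.07 -0.02] shift [ 0.02 -0.02 -0.02] tool y,z [ 0.11 -0.99  0.  ] [-0.99 -0.11 -0.  ] j7 -1.96
```

The tip is about 2 mm below the block top with no upward force, so it is entering. Continuing down.

Emit:
{"op": "apply_moves", "data": {
  "commands": [
    [[0.3,0,0,0,0,0,1],[0.3,0,0,0,0,0,1],[0.3,0,0,0,0,0,1],[0,0,0,0,0,0,1],[0,0,0,0,0,0,1]]
  ]
}}

```text
time: 7.7
tool_pos: [0.6125, 0.1481, 0.3204]
orientation: [-0.705, -0.04, 0.707, -0.041]
ft_force: [1.8, -0.5, -1.9]
width: 0.297
```

Run:
```python
from h import *
s=r.read_state();print(s["tool_pos"],s["tool_pos"][2]-.2545,s["ft_force"],s["torque"])
goal([.6131,.1484,.33-.159],96.6)
```

```text
[0.61251479 0.14814973 0.32041744] 0.06591743695303809 [ 1.84423881 -0.51883707 -1.85281717] [-0.15127976 -0.38059352  0.03241585]
turn [ 0.01  0.19 -0.03] shift [-0.96 -0.02 -0.06] tool y,z [ 0.11 -0.99  0.  ] [-0.99 -0.11 -0.  ] j7 -1.96
```

Emit:
{"op": "apply_moves", "data": {
  "commands": [
    [[0.4,0,-0.06,0,0,0,1],[0.5,0,0,0,0,0,1],[0.5,0,0,0,0,0,1],[0.5,0,0,0,0,0,1],[0.5,0,0,0,0,0,1],[0.4,0,0,0,0,0,1],[0.2,0,0,0,0,0,1],[0,0,0,0,0,0,1],[0,0,0,0,0,0,1]]
  ]
}}

```text
time: 8.6
tool_pos: [0.6129, 0.1483, 0.2906]
orientation: [-0.705, -0.041, 0.707, -0.041]
ft_force: [0.8, -0.3, -2.5]
width: 0.301
```

Run:
```python
from h import *
s=r.read_state();print(s["tool_pos"],s["tool_pos"][2]-.2545,s["ft_force"],s["torque"])
goal([.6131,.1484,.33-.159],96.6)
c=cap("scene","s2.png");b=cap("wrist","w4.png")
a=c["pixels"];p=proj(c,[.613,.148,.1]).astype(int);a=cv2.resize(a[p[1]-60:p[1]+60,p[0]-60:p[0]+60],(480,480),interpolation=cv2.INTER_CUBIC)
cv2.imwrite("pics/s2c.png",a[:,:,::-1])
```

```text
[0.61290083 0.14831591 0.29061401] 0.03611400708772999 [ 0.76108503 -0.32099424 -2.48064934] [-0.21806322 -0.40889238 -0.02074532]
turn [ 0.01  0.19 -0.02] shift [-3.94 -0.01 -0.02] tool y,z [ 0.11 -0.99  0.  ] [-0.99 -0.11 -0.  ] j7 -1.97
```

View pics/s2c.png

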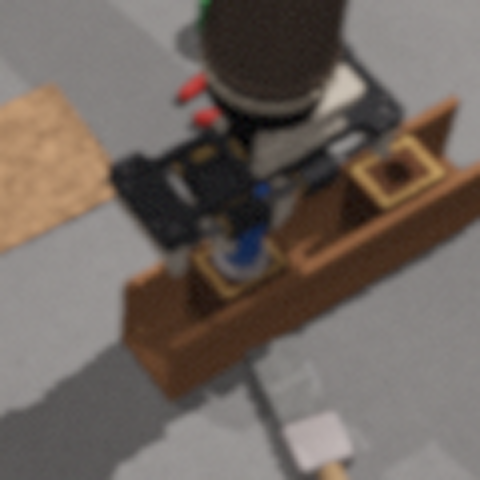

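The picture shows the collar nearly down on the right block, with the pin in its hole. I'll seat it gently for the last 3 mm.

Emit:
{"op": "apply_moves", "data": {
  "commands": [
    [[0.15,0,0,0,0,0,1],[0.1,0,0,0,0,0,1],[0,0,0,0,0,0,1],[0,0,0,0,0,0,1],[0,0,0,0,0,0,1]]
  ]
}}

```text
time: 9.2
tool_pos: [0.613, 0.1483, 0.2883]
orientation: [-0.705, -0.041, 0.707, -0.041]
ft_force: [-0.4, -0.6, -2.1]
width: 0.3
```

Run:
```python
from h import *
s=r.read_state();print(s["tool_pos"],s["tool_pos"][2]-.2545,s["ft_force"],s["torque"])
```

```text
[0.61302684 0.14832261 0.28832853] 0.03382853176559525 [-0.44992263 -0.56498434 -2.09843034] [ 0.00275874 -0.04725053 -0.01614719]
```

The gauge is fully down: tip at 0.026 m in the block frame with only light forces, so the right block is the good one. I'll lift the gauge out and refine the stand centre from the first wrist picture.

Emit:
{"op": "apply_moves", "data": {
  "commands": [
    [[-0.5,0,0,0,0,0,1],[-1,0,0,0,0,0,1],[-1.5,0,0,0,0,0,1],[-1.5,0,0,0,0,0,1],[-1.5,0,0,0,0,0,1],[-2,0,0,0,0,0,1],[-3,0,0,0,0,0,1],[-3,0,0,0,0,0,1],[0,0,0,0,0,0,1],[0,0,0,0,0,0,1]]
  ]
}}

```text
time: 10.2
tool_pos: [0.6134, 0.1484, 0.4297]
orientation: [-0.706, -0.041, 0.706, -0.041]
ft_force: [-0.7, 0.3, -2.1]
width: 0.298
```

Run:
```python
from h import *
s=r.read_state();print(s["tool_pos"],s["ft_force"],s["width"])
c=cap("wrist")
T=np.eye(4);T[:3,:3]=R.from_quat([-0.706,-0.043,0.706,-0.043]).as_matrix();T[:3,3]=[.43011,-.29692,.41952]
c["c2w"]=T@np.array(c["hand_eye"])
im=cv2.imread("pics/w1.png");hsv=cv2.cvtColor(im,cv2.COLOR_BGR2HSV)
m=cv2.inRange(hsv,(10,50,150),(25,200,255));m[:140]=0;m[235:]=0;m[:,:240]=0;m[:,335:]=0
q=max(cv2.findContours(m,cv2.RETR_EXTERNAL,cv2.CHAIN_APPROX_NONE)[0],key=cv2.contourArea)
print(cv2.approxPolyDP(cv2.convexHull(q),3,True)[:,0].tolist())
mr=cv2.minAreaRect(np.array([ray(c,*p[0],.06)[:2] for p in q],np.float32));print(mr)
goal([.4289,-.3029,.43-.159],96.8)
```

```text
[0.61336665 0.14843721 0.42974744] [-0.70517829  0.26913004 -2.06447532] 0.2983416042830597
[[274, 149], [327, 179], [298, 228], [247, 202]]
((0.42812785506248474, -0.3029554784297943), (0.0714147612452507, 0.07086175680160522), 67.58551788330078)
turn [-0.19  0.14 -0.03] shift [-0.15 42.61 23.64] tool y,z [ 0.12 -0.99  0.  ] [-0.99 -0.12  0.  ] j7 -1.92
```

The stand centre comes out at (0.428,-0.303) with a 71 mm side, and the gauge was centred in it. Going back.

Emit:
{"op": "apply_moves", "data": {
  "commands": [
    [[0,2,1.2,0,0,0,1],[0,4.1,2.24,0,0,0,1],[0,4.1,2.24,0,0,0,1],[0,4.1,2.24,0,0,0,1],[0,4.1,2.24,0,0,0,1],[0,4.1,2.24,0,0,0,1],[0,4.1,2.24,0,0,0,1],[0,4.1,2.24,0,0,0,1],[0,4.1,2.24,0,0,0,1],[0,4.1,2.24,0,0,0,1],[0,3.7,2.28,0,0,0,1],[0,0,0,0,0,0,1]]
  ]
}}

```text
time: 11.45
tool_pos: [0.4237, -0.308, 0.4278]
orientation: [-0.704, -0.037, 0.708, -0.038]
ft_force: [0.1, 0.9, -1.6]
width: 0.3
```

Emit:
{"op": "apply_moves", "data": {
  "commands": [
    [[0,0,0,0,0,0,1],[0,0,0,0,0,0,1],[0,0,0,0,0,0,1]]
  ]
}}

```text
time: 11.75
tool_pos: [0.4283, -0.3007, 0.4288]
orientation: [-0.705, -0.042, 0.707, -0.041]
ft_force: [0.8, 0.4, -2.3]
width: 0.305
```

Run:
```python
from h import *
s=r.read_state();print(s["tool_pos"],s["ft_force"],s["width"],s["joint_vel"].round(3))
goal([.4287,-.303,.34-.159],96.8)
```

```text
[ 0.42829343 -0.30069317  0.4287695 ] [ 0.83478701  0.357226   -2.30356533] 0.30476036046114624 [-0.003 -0.002  0.004 -0.003  0.001  0.     0.003]
turn [-0.05  0.16  0.03] shift [ 8.88  0.23 -0.01] tool y,z [ 0.12 -0.99  0.  ] [-0.99 -0.12  0.  ] j7 -1.0
```

Emit:
{"op": "apply_moves", "data": {
  "commands": [
    [[0,0.23,0,0,0.16,0,1],[3,0,0,0,0,0,1],[3,0,0,0,0,0,1],[2.5,0,0,0,0,0,1],[1.2,0,0,0,0,0,1],[1,0,0,0,0,0,1],[0,0,0,0,0,0,1],[0,0,0,0,0,0,1]]
  ]
}}

```text
time: 12.55
tool_pos: [0.4284, -0.3045, 0.3229]
orientation: [0.706, 0.04, -0.705, 0.041]
ft_force: [-0.2, 0.1, -1.9]
width: 0.299
```

Run:
```python
from h import *
s=r.read_state();print(s["tool_pos"],s["ft_force"],s["width"],s["joint_vel"].round(3))
goal([.4287,-.303,.271-.159],96.8)
```

```text
[ 0.42842577 -0.30447448  0.32290693] [-0.22789633  0.1147224  -1.89458821] 0.2991788592122999 [ 0.001 -0.011 -0.002 -0.006 -0.    -0.     0.   ]
turn [-0.18 -0.08 -0.06] shift [ 5.19 -0.14 -0.04] tool y,z [ 0.12 -0.99  0.  ] [-0.99 -0.12  0.  ] j7 -1.03
```

Emit:
{"op": "apply_moves", "data": {
  "commands": [
    [[0,-0.14,-0.03,-0.18,0,0,1],[1,0,0,0,0,0,1],[1,0,0,0,0,0,1],[1,0,0,0,0,0,1],[1,0,0,0,0,0,1],[0.8,0,0,0,0,0,1],[0.4,0,0,0,0,0,1],[0,0,0,0,0,0,1],[0,0,0,0,0,0,1],[0,0,0,0,0,0,1]]
  ]
}}

```text
time: 13.55
tool_pos: [0.4282, -0.303, 0.2701]
orientation: [0.706, 0.042, -0.706, 0.042]
ft_force: [-0.7, 0.3, -1.4]
width: 0.301
```

Run:
```python
from h import *
s=r.read_state();print(s["tool_pos"],s["ft_force"],s["width"],s["joint_vel"].round(3))
goal([.4287,-.303,.27-.159],96.8)
```

```text
[ 0.42820538 -0.3029778   0.27008204] [-0.74182855  0.34290976 -1.42593972] 0.3007180810315245 [ 0.001 -0.002  0.    -0.001 -0.     0.001 -0.001]
turn [-0.01 -0.03 -0.03] shift [ 0.01  0.01 -0.05] tool y,z [ 0.12 -0.99  0.  ] [-0.99 -0.12  0.  ] j7 -1.05
```

Emit:
{"op": "apply_moves", "data": {
  "commands": [
    [[0,0,0,0,0,0,0.5],[0,0,0,0,0,0,0.2],[0,0,0,0,0,0,0],[0,0,0,0,0,0,0],[-1,0,0,0,0,0,0],[-4,0,0,0,0,0,0],[-4.5,0,0,0,0,0,0],[-4.5,0,0,0,0,0,0],[-1,0,0,0,0,0,0],[0,0,0,0,0,0,0],[0,0,0,0,0,0,0]]
  ]
}}

```text
time: 14.65
tool_pos: [0.4277, -0.3027, 0.4195]
orientation: [-0.706, -0.042, 0.706, -0.042]
ft_force: [0.6, 0.3, -0.8]
width: 1.001
```

Run:
```python
from h import *
s=r.read_state();print(s["tool_pos"],s["ft_force"],s["width"])
c=cap("wrist","w5.png");im=cv2.cvtColor(c["pixels"],cv2.COLOR_RGB2HSV);m=cv2.inRange(im,(105,120,60),(125,255,255))
k,l,st,ce=cv2.connectedComponentsWithStats(m)
for i in range(1,k):
    if st[i,4]>50: print(st[i],ce[i],ray(c,*ce[i],.14))
goal([.6131,.1484,.43-.159],96.6)
goal([.65,-.2,.43-.159],90)
```

```text
[ 0.42769604 -0.30270301  0.41945048] [ 0.63776077  0.26108791 -0.7537206 ] 1.0005732002473928
[271 180  22  12 151] [281.58278146 184.83443709] [ 0.44558585 -0.30040903  0.14      ]
[268 190  28  29 640] [281.3921875 204.109375 ] [ 0.42817931 -0.30231719  0.14      ]
turn [0.19 0.09 0.06] shift [ -1.12 -42.67 -23.61] tool y,z [ 0.11 -0.99  0.  ] [-0.99 -0.11 -0.  ] j7 -1.0
turn [6.79 0.09 0.05] shift [ -1.12 -10.27 -22.24] tool y,z [-0. -1.  0.] [-1.  0.  0.] j7 -1.0
```

The gauge is back, with its cap at (0.4282,-0.3023) looking the same as at the start. I'll view the bay on the way.

Emit:
{"op": "apply_moves", "data": {
  "commands": [
    [[-0.5,-1.5,-3,0.19,0.09,0.06,0],[-0.5,-2,-4,0,0,0,0],[0,-2,-4,0,0,0,0],[0,-2,-4,0,0,0,0],[0,-1.7,-3.4,0,0,0,0],[0,0,0,0,0,0,0],[0,0,0,0,0,0,0],[0,0,0,0,0,0,0]]
  ]
}}

```text
time: 15.5
tool_pos: [0.5994, -0.1913, 0.429]
orientation: [-0.706, -0.04, 0.706, -0.041]
ft_force: [-0.0, -1.4, -0.0]
width: 0.999
```

Run:
```python
from h import *
s=r.read_state();print(s["tool_pos"],s["joint_vel"].round(3))
c=cap("wrist","w6.png");im=cv2.cvtColor(c["pixels"],cv2.COLOR_RGB2HSV);m=cv2.inRange(im,(65,60,20),(95,255,255))
m[240:]=0
v=c["pixels"].copy();np.save("w6.npy",c["c2w"])
for q in cv2.findContours(m,cv2.RETR_EXTERNAL,cv2.CHAIN_APPROX_NONE)[0]:
    if cv2.contourArea(q)>500: print(cv2.boundingRect(q),cv2.approxPolyDP(q,2,True)[:,0].tolist())
goal([.6131,.1484,.43-.159],96.6)
cv2.imwrite("pics/w6c.png",cv2.resize(v[100:240,180:380,::-1],None,fx=4,fy=4,interpolation=cv2.INTER_CUBIC))
```

```text
[ 0.59935727 -0.191293    0.42901604] [ 0.012 -0.016  0.004 -0.002 -0.002  0.001 -0.001]
(244, 216, 52, 24) [[244, 239], [295, 237], [293, 226], [252, 216]]
(352, 159, 65, 51) [[414, 163], [393, 159], [352, 166], [355, 200], [365, 209], [368, 208], [368, 201], [375, 198], [401, 195], [415, 202]]
(239, 123, 89, 74) [[245, 123], [239, 185], [244, 186], [250, 177], [305, 185], [310, 195], [315, 196], [327, 135]]
(510, 0, 50, 123) [[558, 0], [526, 55], [529, 64], [510, 96], [559, 122]]
turn [-0.11 -0.   -0.09] shift [ -0.05 -33.61  -5.28] tool y,z [ 0.11 -0.99  0.  ] [-0.99 -0.11 -0.  ] j7 -1.33
```

View pics/w6c.png

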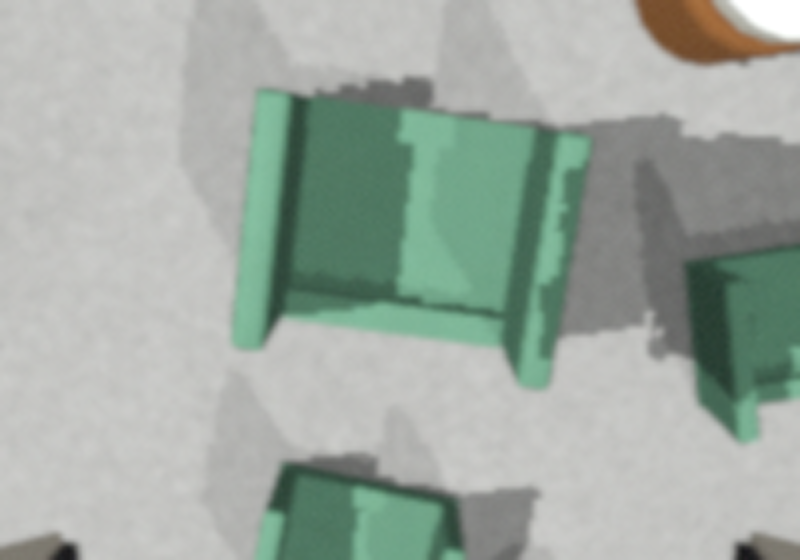

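The crop shows both wall tops as light strips. Their outer corners are near full-image pixels (244.5,122.5), (238.2,186.2), (327.5,133.7) and (317.5,196.8).

Run:
```python
from h import *
c=cap("wrist");c["c2w"]=np.load("w6.npy")
L=[(244.5,122.5),(253,123.2),(246.2,187),(238.2,186.2)];Q=[(319,133),(327.5,133.7),(317.5,196.8),(310.2,196.2)]
W=lambda l:np.array([ray(c,*p,.078)[:2] for p in l]);L=W(L);Q=W(Q);print(L.round(4),Q.round(4))
out=np.array([L[0],L[3],Q[1],Q[2]]);print("centre",out.mean(0), "cL",L.mean(0),"cR",Q.mean(0),"dist",np.linalg.norm(L.mean(0)-Q.mean(0)))
d=L.mean(0)-Q.mean(0);print("yaw y axis",np.degrees(np.arctan2(d[1],d[0])))
for w in (L,Q):
    d=(w[0]+w[1]-w[2]-w[3])/2;print("len",np.linalg.norm(d),"x yaw",np.degrees(np.arctan2(d[1],d[0])))
```

```text
[[ 0.6667 -0.1441]
 [ 0.667  -0.1532]
 [ 0.5972 -0.1518]
 [ 0.5971 -0.1428]] [[ 0.665  -0.2247]
 [ 0.6653 -0.2339]
 [ 0.5951 -0.2332]
 [ 0.5949 -0.2249]]
centre [ 0.63105153 -0.1884898 ] cL [ 0.63200003 -0.14794746] cR [ 0.63006773 -0.22917355] dist 0.08124906423772746
yaw y axis 88.63723866739494
len 0.06976569564539344 x yaw -1.095722320026764
len 0.07015581463787211 x yaw -0.1856993585273303
```

The bay centre is (0.631,-0.1885) with its y axis at about 89°, and the dimensions agree with 72 x 92. Moving over the good block.

Emit:
{"op": "apply_moves", "data": {
  "commands": [
    [[0,-2,-0.3,-0.11,0,-0.09,0],[0,-4,-0.6,0,0,0,0],[0,-4,-0.65,0,0,0,0],[0,-4,-0.65,0,0,0,0],[0,-4,-0.65,0,0,0,0],[0,-4,-0.65,0,0,0,0],[0,-4,-0.65,0,0,0,0],[0,-4,-0.65,0,0,0,0],[0,-3.6,-0.48,0,0,0,0],[0,0,0,0,0,0,0],[0,0,0,0,0,0,0],[0,0,0,0,0,0,0]]
  ]
}}

```text
time: 16.8
tool_pos: [0.6136, 0.1476, 0.4304]
orientation: [0.707, 0.04, -0.705, 0.041]
ft_force: [0.1, -0.3, 0.0]
width: 0.998
```

Run:
```python
from h import *
s=r.read_state();print(s["tool_pos"],s["joint_vel"].round(3),s["ft_force"],s["joints"].round(2))
c=cap("wrist","w7.png");blocks(c,box=(90,230))
goal([.6131,.1484,.055],96.6)
c["c2w"]=np.load("w6.npy"); im=cv2.imread("pics/w6.png")
g=cv2.inRange(im,(225,225,225),(255,255,255));g[150:]=0;g[:,:330]=0;g[:,440:]=0
k,l,st,ce=cv2.connectedComponentsWithStats(g);i=1+np.argmax(st[1:,4]);print("jar",st[i],ray(c,*ce[i],.1))
t=cap("top");hsv=cv2.cvtColor(t["pixels"],cv2.COLOR_RGB2HSV);m=cv2.inRange(hsv,(5,60,60),(25,255,255));m[:235]=0;m[275:]=0;m[:,:240]=0;m[:,300:]=0
q=max(cv2.findContours(m,cv2.RETR_EXTERNAL,cv2.CHAIN_APPROX_NONE)[0],key=cv2.contourArea)
print("pad",cv2.minAreaRect(np.array([ray(t,*p[0],.004)[:2] for p in q],np.float32)))
```

```text
[0.61362239 0.14763951 0.43042033] [ 0.01  -0.002  0.004 -0.001 -0.002 -0.001 -0.002] [ 0.07690863 -0.34963651  0.01747726] [-0.11  0.45 -0.32  1.5   0.15  1.21 -1.91]
bbox (257, 172, 48, 38) brass c [0.6126 0.1485] [0.0428 0.0533] 7.7 | hole px [280.4 190.6] world [0.6124 0.1486] mid [0.6123 0.1485] ext [0.0267 0.0264]
bbox (132, 172, 52, 37) brass c [0.5968 0.287 ] [0.0416 0.0546] 6.6 | hole px [157.7 190.1] world [0.597  0.2869] mid [0.597  0.2871] ext [0.0208 0.0193]
bbox (13, 90, 38, 140) brass c [0.6114 0.4258] [0.1554 0.0248] 1.3 | hole px [ 35.3 162.3] world [0.6117 0.4221] mid [0.6122 0.4223] ext [0.143  0.0089]
turn [-0.06 -0.12 -0.06] shift [21.65 -0.1   0.05] tool y,z [ 0.11 -0.99  0.  ] [-0.99 -0.11 -0.  ] j7 -1.91
jar [ 359   59   47   50 1858] [ 0.71757789 -0.27574311  0.1       ]
pad ((0.4199182987213135, 0.0713472068309784), (0.12624943256378174, 0.11376049369573593), 5.201846599578857)
```

Emit:
{"op": "apply_moves", "data": {
  "commands": [
    [[2,-0.1,0.1,-0.06,-0.12,-0.06,0],[4,0,0,0,0,0,0],[4,0,0,0,0,0,0],[4,0,0,0,0,0,0],[3,0,0,0,0,0,0],[2,0,0,0,0,0,0],[1.6,0,0,0,0,0,0],[1,0,0,0,0,0,0],[0,0,0,0,0,0,0.1],[0,0,0,0,0,0,0.2]]
  ],
  "grip_force": 25
}}

```text
time: 17.9
tool_pos: [0.6128, 0.1506, 0.2152]
orientation: [0.706, 0.042, -0.706, 0.041]
ft_force: [-0.6, 0.3, 0.5]
width: 0.876
```

Run:
```python
from h import *
s=r.read_state();print(s["tool_pos"],s["joint_vel"].round(3),s["ft_force"],s["width"])
goal([.6126,.1485,.055],96.6)
```

```text
[0.61275392 0.15064779 0.21521189] [-0.002 -0.01  -0.004 -0.008  0.001  0.001 -0.001] [-0.55428096  0.2548971   0.52323559] 0.8756669153941424
turn [ 0.15 -0.06  0.08] shift [0.12 0.21 0.04] tool y,z [ 0.11 -0.99  0.  ] [-0.99 -0.11 -0.  ] j7 -1.99
```

Shift 2 mm to centre, then close.

Emit:
{"op": "apply_moves", "data": {
  "commands": [
    [[0.1,0.2,0.04,0.15,0,0.08,0.2],[0,0,0,0,0,0,0.3],[0,0,0,0,0,0,0.4],[0,0,0,0,0,0,0.5],[0,0,0,0,0,0,0.6],[0,0,0,0,0,0,0.6],[0,0,0,0,0,0,0.6]]
  ]
}}

```text
time: 18.6
tool_pos: [0.6124, 0.1485, 0.214]
orientation: [0.706, 0.041, -0.706, 0.041]
ft_force: [-1.3, -0.9, 6.8]
width: 0.653
```

Run:
```python
from h import *
s=r.read_state();print(s["tool_pos"],s["ft_force"],s["width"],s["torque"])
goal([.6126,.1485,.055],96.6)
```

```text
[0.61238452 0.14849054 0.21398781] [-1.30350666 -0.85650758  6.80574913] 0.6529553019055888 [-0.34253365  0.23029326  0.01592028]
turn [ 0.   -0.03 -0.03] shift [-0.    0.   -0.02] tool y,z [ 0.11 -0.99  0.  ] [-0.99 -0.11 -0.  ] j7 -1.99
```

Gripped at 60 mm. Lift and carry it to the pad.

Emit:
{"op": "apply_moves", "data": {
  "commands": [
    [[-0.5,0,0,0,0,0,1],[-2,0,0,0,0,0,1],[-3.5,0,0,0,0,0,1],[-4,0,0,0,0,0,1],[-2,0.5,2,0,0,0,1],[0,1,4,0,0,0,1],[0,1.3,4.5,0,0,0,1],[0,1.3,4.5,0,0,0,1],[0,1.4,5,0,0,0,1],[0,0,0,0,0,0,1],[0,0,0,0,0,0,1],[0,0,0,0,0,0,1]]
  ]
}}

```text
time: 19.8
tool_pos: [0.4225, 0.0722, 0.3339]
orientation: [0.706, 0.041, -0.705, 0.041]
ft_force: [0.6, -0.4, -3.8]
width: 0.653
```

Run:
```python
from h import *
s=r.read_state();print(s["tool_pos"],s["ft_force"],s["width"],s["torque"])
goal([.42,.071,.2105-.159],96.6)
```

```text
[0.42247604 0.07220849 0.33388742] [ 0.58872068 -0.38157256 -3.83531021] 0.6525540166919294 [ 0.04209701 -0.04039705 -0.00243399]
turn [ 0.03 -0.08  0.02] shift [12.34  0.09  0.26] tool y,z [ 0.11 -0.99  0.  ] [-0.99 -0.11 -0.  ] j7 -1.87
```

Emit:
{"op": "apply_moves", "data": {
  "commands": [
    [[3,0.1,0.2,0,0,0,1],[3,0,0,0,0,0,1],[2.5,0,0,0,0,0,1],[1.5,0,0,0,0,0,1],[1,0,0,0,0,0,1],[0.5,0,0,0,0,0,1],[0.4,0,0,0,0,0,1],[0.2,0,0,0,0,0,1],[0,0,0,0,0,0,1],[0,0,0,0,0,0,1],[0,0,0,0,0,0,1]]
  ]
}}

```text
time: 20.9
tool_pos: [0.4199, 0.0705, 0.2129]
orientation: [0.706, 0.041, -0.706, 0.041]
ft_force: [-0.3, -0.4, -4.0]
width: 0.65
```

Run:
```python
from h import *
s=r.read_state();print(s["tool_pos"],s["ft_force"],s["width"],s["torque"])
goal([.42,.071,.21-.159],96.6)
```

```text
[0.41989762 0.07051569 0.21285031] [-0.3233782  -0.41387141 -3.98342955] 0.6499349170959364 [-0.01938897  0.04184663  0.05569524]
turn [ 0.01 -0.04 -0.01] shift [ 0.29 -0.05 -0.02] tool y,z [ 0.11 -0.99  0.  ] [-0.99 -0.11 -0.  ] j7 -2.0
```

Emit:
{"op": "apply_moves", "data": {
  "commands": [
    [[0.2,0,0,0,0,0,1],[0.1,0,0,0,0,0,1],[0,0,0,0,0,0,1],[0,0,0,0,0,0,1],[0,0,0,0,0,0,1]]
  ]
}}

```text
time: 21.4
tool_pos: [0.4198, 0.0705, 0.2099]
orientation: [0.706, 0.041, -0.706, 0.041]
ft_force: [-2.0, -0.3, 6.2]
width: 0.654
```

Run:
```python
from h import *
s=r.read_state();print(s["tool_pos"],s["ft_force"],s["width"],s["torque"])
goal([.42,.071,.21-.159],96.6)
```

```text
[0.41980307 0.0705267  0.20985245] [-2.01541177 -0.31160801  6.20320853] 0.6542113317075892 [-0.06443221  0.36132851  0.05431829]
turn [ 0.01 -0.02 -0.02] shift [-0.01 -0.04 -0.03] tool y,z [ 0.11 -0.99  0.  ] [-0.99 -0.11 -0.  ] j7 -2.01
```

Contact with the pad at 6 N. Release slowly, then rise clear and look.

Emit:
{"op": "apply_moves", "data": {
  "commands": [
    [[0,0,0,0,0,0,0.3],[0,0,0,0,0,0,0.2],[0,0,0,0,0,0,0],[0,0,0,0,0,0,0],[0,0,0,0,0,0,0],[-2,0,0,0,0,0,0],[-4,0,0,0,0,0,0],[-4,0,0,0,0,0,0],[-4,0,0,0,0,0,0],[-4,0,0,0,0,0,0],[0,0,0,0,0,0,0],[0,0,0,0,0,0,0]]
  ]
}}

```text
time: 22.6
tool_pos: [0.4198, 0.0705, 0.3901]
orientation: [0.707, 0.041, -0.705, 0.041]
ft_force: [-0.4, -0.4, -0.8]
width: 1.0
```

Run:
```python
from h import *
s=r.read_state();print(s["tool_pos"],s["ft_force"],s["width"],s["joints"].round(2))
c=cap("wrist","w8.png");blocks(c,z=.074,box=(90,230))
goal([.42,.071,.051],6.6);goal([.42,.071,.051],6.6+180)
cv2.imwrite("pics/w8c.png",c["pixels"][90:240,150:430,::-1])
```

```text
[0.41981681 0.07048583 0.39014874] [-0.3526895  -0.38854938 -0.7603398 ] 1.0004003059778928 [ 0.06  0.15 -0.39  2.02  0.07  0.97 -1.82]
bbox (235, 134, 97, 95) brass c [0.435  0.0723] [0.094  0.0937] 3.8 | hole px [281.6 196.3] world [0.42   0.0705] mid [0.4202 0.0708] ext [0.0358 0.0439]
turn [-9.e+01  4.e-02 -1.e-02] shift [17.91  0.06 -0.06] tool y,z [0.99 0.11 0.  ] [ 0.11 -0.99  0.  ] j7 -1.82
turn [-9.e+01  4.e-02 -1.e-02] shift [17.91  0.06 -0.06] tool y,z [ 0.99  0.11 -0.  ] [ 0.11 -0.99 -0.  ] j7 -1.82
```

View pics/w8c.png

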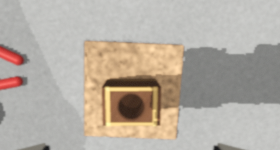

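The crop shows the block upright on the pad with its hole at (0.420,0.0705). I'll turn the gripper by -90°, which takes joint 7 towards its middle.

Emit:
{"op": "apply_moves", "data": {
  "commands": [
    [[0,0,0,-7.5,0,0,0],[0,0,0,-7.5,0,0,0],[0,0,0,-7.5,0,0,0],[0,0,0,-7.5,0,0,0],[0,0,0,-7.5,0,0,0],[0,0,0,-7.5,0,0,0],[0,0,0,-7.5,0,0,0],[0,0,0,-7.5,0,0,0],[0,0,0,-7.5,0,0,0],[0,0,0,-7.5,0,0,0],[0,0,0,-7.5,0,0,0],[0,0,0,-7.5,0,0,0]]
  ]
}}

```text
time: 23.85
tool_pos: [0.4193, 0.0703, 0.3879]
orientation: [0.468, 0.53, -0.47, 0.529]
ft_force: [-0.4, 0.1, 0.3]
width: 0.998
```

Emit:
{"op": "apply_moves", "data": {
  "commands": [
    [[0,0,0,0,0,0,0],[0,0,0,0,0,0,0],[0,0,0,0,0,0,0]]
  ]
}}

```text
time: 24.15
tool_pos: [0.4196, 0.0705, 0.3889]
orientation: [0.471, 0.528, -0.471, 0.527]
ft_force: [0.9, 0.4, 0.4]
width: 1.001
```

Run:
```python
from h import *
s=r.read_state();print(s["tool_pos"],s["ft_force"],s["width"],s["joints"].round(2))
goal([.42,.0707,.051],6.6)
```

```text
[0.41962256 0.0704747  0.38890282] [0.89971726 0.41459446 0.42994841] 1.0005499764187658 [ 0.23  0.18 -0.59  2.01  0.12  0.98 -0.31]
turn [-0.15  0.01  0.08] shift [17.89  0.04 -0.02] tool y,z [0.99 0.11 0.  ] [ 0.11 -0.99  0.  ] j7 -0.31
```

Emit:
{"op": "apply_moves", "data": {
  "commands": [
    [[3,0,0,0,0,0,0],[4,0,0,0,0,0,0],[4,0,0,0,0,0,0],[3.5,0,0,0,0,0,0],[2,0,0,0,0,0,0],[1.4,0,0,0,0,0,0.1],[0,0,0,0,0,0,0.2],[0,0,0,0,0,0,0.3],[0,0,0,0,0,0,0.4]]
  ]
}}

```text
time: 25.05
tool_pos: [0.4201, 0.0706, 0.2112]
orientation: [0.471, 0.528, -0.47, 0.528]
ft_force: [-1.1, -0.7, -0.3]
width: 0.702
```

Run:
```python
from h import *
s=r.read_state();print(s["tool_pos"],s["ft_force"],s["width"],s["joints"].round(2))
goal([.42,.0707,.051],6.6)
```

```text
[0.42012195 0.0706416  0.21121252] [-1.0761619  -0.71246151 -0.2852962 ] 0.7017691672148697 [ 0.07  0.46 -0.46  2.22  0.39  0.54 -0.57]
turn [-0.02  0.01 -0.07] shift [ 0.12 -0.01 -0.01] tool y,z [0.99 0.11 0.  ] [ 0.11 -0.99  0.  ] j7 -0.57
```

Emit:
{"op": "apply_moves", "data": {
  "commands": [
    [[0.1,0,0,0,0,0,0.5],[0,0,0,0,0,0,0.6],[0,0,0,0,0,0,0.7],[0,0,0,0,0,0,0.8],[0,0,0,0,0,0,0.8],[0,0,0,0,0,0,0.8]]
  ]
}}

```text
time: 25.65
tool_pos: [0.4201, 0.0705, 0.2098]
orientation: [0.471, 0.528, -0.47, 0.528]
ft_force: [1.4, -0.1, 6.2]
width: 0.433
```

Run:
```python
from h import *
s=r.read_state();print(s["tool_pos"],s["ft_force"],s["width"],s["torque"])
goal([.42,.0707,.051],6.6)
```

```text
[0.42012108 0.07053228 0.20983234] [ 1.3797995  -0.06648577  6.18960505] 0.4330169441370502 [-0.1604455  -0.07719554  0.0036333 ]
turn [ 0.    0.02 -0.05] shift [-0.02 -0.01 -0.02] tool y,z [0.99 0.11 0.  ] [ 0.11 -0.99  0.  ] j7 -0.58
```

Emit:
{"op": "apply_moves", "data": {
  "commands": [
    [[-0.5,0,0,0,0,0,1],[-2.5,0,0,0,0,0,1],[-4,0,0,0,0,0,1],[-4,0,0,4,0,0,1],[-3,0,0,3.6,0,0,1],[0,2,2.4,0,0,0,1],[0,3,3.6,0,0,0,1],[0,3.3,3.9,0,0,0,1],[0,3.3,3.9,0,0,0,1],[0,3.3,3.9,0,0,0,1],[0,3.3,3.9,0,0,0,1],[0,3.3,3.9,0,0,0,1]]
  ]
}}

```text
time: 26.85
tool_pos: [0.6273, -0.1856, 0.3488]
orientation: [-0.504, -0.496, 0.505, -0.495]
ft_force: [1.9, 0.5, -3.6]
width: 0.435
```

Emit:
{"op": "apply_moves", "data": {
  "commands": [
    [[0,0,0,0,0,0,1],[0,0,0,0,0,0,1],[0,0,0,0,0,0,1],[0,0,0,0,0,0,1]]
  ]
}}

```text
time: 27.25
tool_pos: [0.6264, -0.1825, 0.3495]
orientation: [-0.504, -0.497, 0.504, -0.496]
ft_force: [-0.2, -0.1, -3.2]
width: 0.435
```

Run:
```python
from h import *
s=r.read_state();print(s["tool_pos"],s["ft_force"],s["width"],s["torque"],s["joint_vel"].round(3))
goal([.631,-.1885,.3-.159],-1)
```

```text
[ 0.62639673 -0.18252894  0.34951666] [-0.18277203 -0.0624018  -3.18311594] 0.4348716774702002 [ 0.05760061 -0.10661757  0.0101544 ] [-0.003 -0.005  0.003 -0.006  0.002 -0.001 -0.   ]
turn [ 0.13 -0.03  0.05] shift [4.95 0.47 0.59] tool y,z [ 1.   -0.02  0.  ] [-0.02 -1.    0.  ] j7 -0.02
```

Emit:
{"op": "apply_moves", "data": {
  "commands": [
    [[0,0.47,0.59,0.13,0,0,1],[2,0,0,0,0,0,1],[2,0,0,0,0,0,1],[0.9,0,0,0,0,0,1],[0,0,0,0,0,0,1],[0,0,0,0,0,0,1],[0,0,0,0,0,0,1]]
  ]
}}

```text
time: 27.95
tool_pos: [0.632, -0.1899, 0.3017]
orientation: [0.505, 0.495, -0.505, 0.496]
ft_force: [-0.2, 0.0, -3.0]
width: 0.436
```

Run:
```python
from h import *
s=r.read_state();print(s["tool_pos"],s["ft_force"],s["width"])
goal([.631,-.1885,.215-.159],-1)
c=cap("wrist","w9.png")
cv2.imwrite("pics/w9c.png",cv2.resize(c["pixels"][90:240,150:430,::-1],None,fx=2.5,fy=2.5))
```

```text
[ 0.63195915 -0.18988801  0.30168258] [-0.15812275  0.03094001 -3.01658375] 0.436045735571942
turn [-0.11  0.04 -0.09] shift [ 8.67 -0.1  -0.14] tool y,z [ 1.   -0.02  0.  ] [-0.02 -1.    0.  ] j7 -0.03
```

View pics/w9c.png

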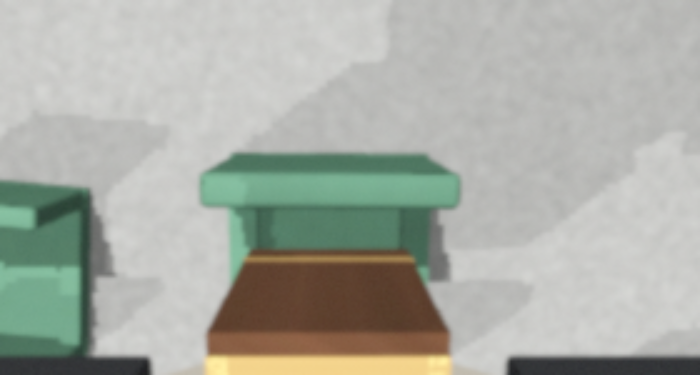

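The view shows the bay's far wall centred at x≈331 and the block's foot at ≈329, parallel to each other. Descending.

Emit:
{"op": "apply_moves", "data": {
  "commands": [
    [[0,-0.1,-0.14,-0.1,0,-0.05,1],[0,0,0,0,0,0,1],[1,0,0,0,0,0,1],[1.5,0,0,0,0,0,1],[1.5,0,0,0,0,0,1],[1.5,0,0,0,0,0,1],[1,0,0,0,0,0,1],[0.7,0,0,0,0,0,1],[0.5,0,0,0,0,0,1],[0,0,0,0,0,0,1],[0,0,0,0,0,0,1]]
  ]
}}

```text
time: 29.1
tool_pos: [0.6307, -0.1885, 0.2239]
orientation: [-0.504, -0.496, 0.505, -0.496]
ft_force: [0.5, 0.5, -3.6]
width: 0.432
```

Run:
```python
from h import *
s=r.read_state();print(s["tool_pos"],s["ft_force"],s["width"])
goal([.631,-.1885,.2135-.159],-1)
```

```text
[ 0.63069464 -0.18846336  0.22387498] [ 0.54512397  0.45603156 -3.61144294] 0.4318650864717545
turn [-0.01  0.02  0.02] shift [1.04 0.03 0.  ] tool y,z [ 1.   -0.02  0.  ] [-0.02 -1.    0.  ] j7 -0.07
```

Emit:
{"op": "apply_moves", "data": {
  "commands": [
    [[0.5,0.03,0,0,0,0,1],[0.3,0,0,0,0,0,1],[0.2,0,0,0,0,0,1],[0.05,0,0,0,0,0,1],[0,0,0,0,0,0,1],[0,0,0,0,0,0,1],[0,0,0,0,0,0,1]]
  ]
}}

```text
time: 29.8
tool_pos: [0.6307, -0.1885, 0.2139]
orientation: [-0.504, -0.496, 0.505, -0.495]
ft_force: [-3.0, -0.1, 5.9]
width: 0.431
```

Run:
```python
from h import *
s=r.read_state();print(s["tool_pos"],s["ft_force"],s["width"])
goal([.631,-.1885,.2135-.159],-1)
```

```text
[ 0.6306687  -0.18849315  0.21392517] [-3.04373577 -0.07425235  5.85059453] 0.43149171163410316
turn [-0.02  0.04  0.05] shift [0.04 0.03 0.  ] tool y,z [ 1.   -0.02  0.  ] [-0.02 -1.    0.  ] j7 -0.07
```

Standing on the bay floor at 6 N. Release and rise.

Emit:
{"op": "apply_moves", "data": {
  "commands": [
    [[0,0,0,0,0,0,0.5],[0,0,0,0,0,0,0.4],[0,0,0,0,0,0,0.3],[0,0,0,0,0,0,0.3],[-1,0,0,0,0,0,0.3],[-3,0,0,0,0,0,0.3],[-4,0,0,0,0,0,0],[-5,0,0,0,0,0,0],[-5,0,0,0,0,0,0],[-4,0,0,0,0,0,0],[0,0,0,0,0,0,0],[0,0,0,0,0,0,0]]
  ]
}}

```text
time: 31.0
tool_pos: [0.6309, -0.1883, 0.4347]
orientation: [0.505, 0.495, -0.504, 0.496]
ft_force: [-0.4, -1.1, -0.8]
width: 0.999
```

Run:
```python
from h import *
s=r.read_state();print(s["tool_pos"],s["ft_force"],s["width"])
c=cap("wrist","w10.png");blocks(c,z=.078,box=(90,240));t=cap("top","top2.png")
a=cv2.resize(c["pixels"][90:240,150:430,::-1],None,fx=2.5,fy=2.5)
b=cv2.resize(t["pixels"][150:290,160:440,::-1],(700,350)); b=b[:225]
cv2.imwrite("pics/end.png",np.vstack([a,b]))
```

```text
[ 0.63094484 -0.18827651  0.43472407] [-0.38260352 -1.05375663 -0.82882358] 0.9990275445868053
bbox (262, 166, 37, 47) brass c [ 0.6288 -0.188 ] [0.0537 0.042 ] 89.0 | hole px [279.7 188.8] world [ 0.6284 -0.1872] mid [ 0.6282 -0.1875] ext [0.0265 0.0258]
```

View pics/end.png

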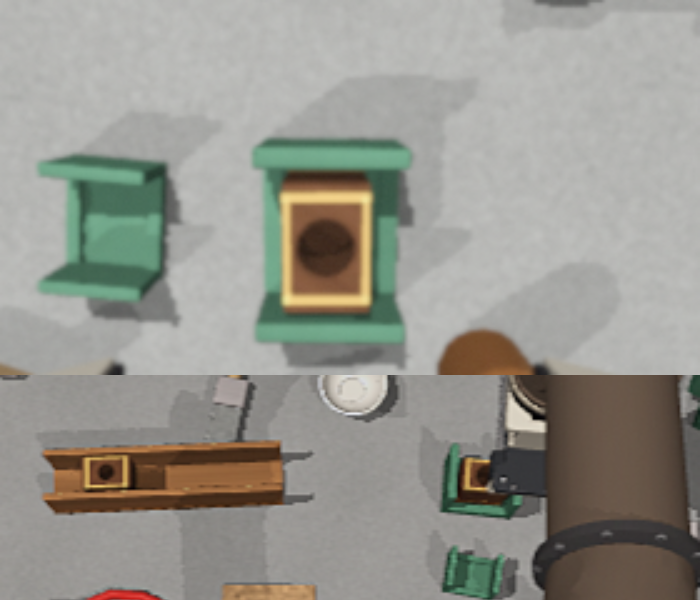

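The block stands upright in the big bay. One numeric check against the bay walls in this same picture: inner top edges near rows 156.8 and 218, outer ends near columns 251–314 (far wall) and 252–311.5 (near wall).

Run:
```python
from h import *
c=cap("wrist")
P=np.array([ray(c,u,v,.078)[:2] for u,v in [(251.2,155.5),(314.4,155.5),(252.4,218),(311.6,218)]])
print(P.round(4),P.mean(0)); s=r.read_state();print(s["time"],s["ft_force"],s["width"])
t=cap("scene","s3.png");p=proj(t,[.428,-.303,.08]).astype(int)
cv2.imwrite("pics/s3c.png",cv2.resize(t["pixels"][p[1]-50:p[1]+50,p[0]-50:p[0]+100,::-1],None,fx=4,fy=4))
```

```text
[[ 0.5957 -0.1485]
 [ 0.6657 -0.1497]
 [ 0.594  -0.2207]
 [ 0.6631 -0.2218]] [ 0.62962793 -0.18516481]
31.15 [-0.31983883 -0.20217573 -0.16182898] 0.9995548827709045
```

View pics/s3c.png

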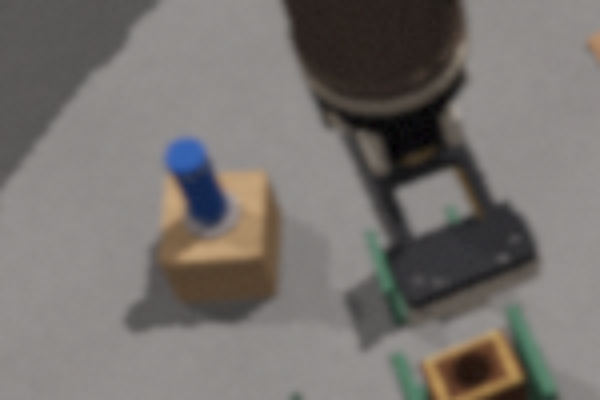

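The gauge stands upright in its stand with the collar down. Measured in the same image, the block is about 1 mm (x) and 2.6 mm (y) off the bay centre, within the limits. Handing in.

```bash
python3 -c "
from rig import ticket
print(ticket.finish_job())"
```

```text
the job is handed in; nothing more can be done
None
```

I handed in the job at about 31 s on the robot's clock; no verdict is reported.

**What I did:** I tried the gauge in the right-hand block, whose hole looked wider (26.5 mm in the image, against about 20 mm for the other). It went all the way down with a wrist force of only about 2 N. I put the gauge back in its stand and stood the block on the cork pad. Then I took it again across its 40 mm side and stood it in the 72 x 92 mm green bay. The other block was only looked at, not tried with the gauge.

**Last checks:**
- **Good block:** it is upright, with its long side wall to wall at about 89°. Measured against the bay walls in the same picture, it is about 1 mm (x) and 2.6 mm (y) off centre. My earlier fix of the bay centre gave about 2.4 mm (x) and 0.7 mm (y). The two readings differ by 1–3 mm, but both are within the limits.
- **Gauge:** it stands upright with its collar down, within about 1 mm of the stand centre when I measured it after letting go. A later picture still shows it upright.
- **Other block:** it is still in its place in the trough, by eye in the last top view.
- **Gripper:** it was open and clear of everything at the end.
- **Bystanders:** I did not measure them. The ones in view looked unmoved, and none was touched to my knowledge.

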